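# Air the sandwich toaster with its stiff lid half open

## Robot

A 7-joint arm with a two-finger parallel gripper is mounted at the origin on a cart in front of the work surface, level with it; the furniture and walls round the work are solid. World frame = base frame: x ahead of the robot, y to its left, z up, the work surface at z = 0. Lengths are in m, angles in rad, forces in N, time in s.
With the tool pointing down it reaches from about 0.425 to 0.95 m from the base axis. Payload 4.7 kg.
Tool frame: the origin (TCP) lies midway between the tips of the shut fingers; the grasp point (between the pads) lies 19 mm behind it (robot.pinch_z is the distance from the TCP to the grasp point, in m); z points along the fingers, y is the line along which they close (so a half turn about z gives the same grasp; the last joint's range is limited). The gripper opens to 85 mm and grips with 20 to 120 N. Pads are 22 mm wide; open, the fingers measure 114 mm over their backs; the gripper's body (76 mm by 85 mm) begins 54 mm behind the grasp point. The pads swing forward as they close: fully open they stand 13 mm farther back than shut.
Start: joints at [1.301, 0.469, -0.049, 1.532, 0.024, 1.141, -0.082], TCP at [0.161, -0.656, 0.202] pointing down, gripper open.
Joint ranges: [-2.59, 2.59], [-0.33, 1.99], [-1.39, 1.29], [0.1, 2.45], [-1.04, 4.18], [0.21, 1.99], [-2.66, 2.66]. Speed limits (rad/s): [2.57, 2.57, 3.14, 3.14, 3.14, 3.14, 3.14].

## Interface

Orientations are given as a rotation vector (axis times angle).
In Python, from plant import sense, vision, order, robot gives the robot as it stands.
- The arm moves only by the tool step_arm, never from a script. Its argument "steps" is a list of rows, each a list of 7 numbers: the closure in counts, from 0 (fully open) to 255 (shut), then the shift along the tool's x, y, z in mm, then the turn, a rotation vector about the tool's x, y, z in degrees. A call has 1 to 8 rows; each row is the pose to reach, as a shift and turn from the pose commanded when the call began, along the tool's axes at that moment; what a row does not reach only later rows make up. A row lasts 1/10 s, in which the tool goes at most 50 mm and 8.59 degrees, less where a joint would pass 70% of its speed; a pose out of reach is approached as far as the arm can. A call with a gripper value outside its range is refused whole. The fingers move at their own pace and stop on an object; "squeeze" is the grip in N (left out, the last holds). Time passes only in rows, so rows that repeat a pose let the fingers close. It gives the time, the measured TCP pose, the force, the opening and the grip force at its end, in the units of the state.
- sense(): the state, without advancing time (a new reading comes with each control period).
- vision.camera(name): name is "side" or "top"; returns (picture, depth): 384x512x3 uint8, red, green, blue; 384x512 float32, m along the optical axis (not along the pixel's ray), 0 where there is no reading.
- vision.camera_info(name): a dict with "vfov" (degrees; the focal length in pixels is half the picture's height over the tangent of half this angle, whatever the lens; pixels are square), "cx", "cy" (the principal point, pixels), "rvec" (rotation vector, rad) and "tvec" (3), from world to camera coordinates, as OpenCV has them. Camera axes: x right, y down, z forward; pixel columns grow to the right and rows downward; lengths in m; the calibration is good to about 2 mm. A picture is of the moment at which its call begins. camera_info takes no time and is no camera call.
- order.hand_in(): hands the job in; it is judged then, once.
The state is a dict: "clock": time; "q": joint angles; "joint_velocities": joint speeds; "tau": joint torques, N m; "eef_pos": TCP position; "tcp_rot": TCP orientation; "wrist_force": force on the tool from outside, world axes, zero at the start; "wrist_torque": the same for the moment, N m; "opening": opening from 0.0 (shut) to 1.0 (fully open); "finger_force": force on a finger pad.
Only numpy, scipy, OpenCV 4.12 (cv2) and the standard library are available. Lean on these libraries where they do the work, as an engineer would, in place of code of your own. Each camera call takes 0.05 s, during which the arm holds its last target. There are 200 camera calls.

## Task

The sandwich toaster has just been wiped and must air before it is put away: take the spice jar off its lid and stand it on the small wooden board with the other two, and swing the side catch well clear. Then raise the stiff lid so that it stays by itself half-way to upright, at 45 degrees. Leave everything else standing where it is.

Things in the scene. Friction and masses are not known exactly. Their poses are not given: they have to be found in the camera images.
- toaster: Black sandwich toaster, fixed. Origin: centre of its underside on the worktop; z up, x from its front (handle side) to the hinge at the back, y to its left seen from the front. Base 190 x 226 mm (x, y); shut, the flat lid top is 102 mm above the worktop. Hinge line along y at x = +85, z = +56 mm. Shut, the handle bar lies at x = -132, z = +76 mm.
- lid (a joint): Angle (rad) of the toaster's lid: 0 shut, grows as its front rises; 0.785 is half-way to upright, stop at 1.8. Stiff hinge (about 1 N m of friction): the lid stays where it is let go; raising it takes 5 to 9 N at the handle bar. While the catch is hooked on it cannot be raised.
- handle_bar (a point): Centre of the round handle bar at the lid's front: 16 mm thick, 160 mm long along y, on 12 mm steel arms at its ends. 39 mm from its centre line to the lid's front face (open gap); shut, its underside is 68 mm above the worktop. Below, a hand rest of the base (110 mm wide, top at 32 mm) ends 13 mm behind the bar's centre line. Moves with the lid, 218 mm from the hinge line.
- catch (a joint): Angle (rad) of the side catch on the toaster's right (-y) side: 0 to 0.1 hooked over a lug of the lid, grows as its top swings back towards the hinge end (+x of the toaster); clear from 0.4 on, well clear from 0.6, stop at 1.1. Stays where left; about 1 N at the tab. Its pin along y is at x = -30, y = -124, z = +30 mm of the toaster.
- catch_tab (a point): Centre of the catch's thumb tab, a black plate sticking out sideways: 8 mm thick along the toaster's x, 28 mm wide along y (126 to 154 mm right of the toaster's middle), 24 mm tall; hooked, its centre is 90 mm above the worktop. Turns with the catch, 61 mm from its pin.
- jar_mid (a point): Centre (half-way up) of the spice jar that stands on the toaster's lid: upright, 46 mm across, 106 mm tall, about 0.1 kg, origin 53 mm above its foot, z up.
- jar_b_mid (a point): Centre (half-way up) of one of the two like spice jars that stand on the small wooden board, same size.
- jar_c_mid (a point): Centre (half-way up) of the other spice jar on the small wooden board, same size.
- board: Small wooden board lying on the worktop, loose, 160 x 240 mm (x, y), 14 mm thick. Origin: centre of its underside. (Behind the worktop, from x = 0.73 m on, stands a breakfast bar, its top 187 mm above the worktop.)
- sauce_bottle: Bystander: sauce bottle, 48 mm across, 184 mm tall. Origin: on the worktop, centre of its underside.
- garlic: Bystander: garlic bulb, 55 mm across, 55 mm tall. Origin: on the worktop, centre of its underside.
- salt: Bystander: salt shaker, 44 mm across, 90 mm tall. Origin: on the worktop, centre of its underside.
- tomato: Bystander: tomato, 74 mm across, 69 mm tall. Origin: on the worktop, centre of its underside.
- mug: Bystander: mug, 92 mm across, 132 mm long with its handle, 105 mm tall; the axis of its round body is 19 mm from the origin towards the mug's +y, the handle ends 66 mm towards its -y. Origin: on the worktop, the middle of its whole length.
- tea_box: Bystander: tea carton, 68 x 131 mm (x, y), 107 mm tall. Origin: on the worktop, centre of its underside.
There are look-alikes about, which are no part of the job. What is shaped like the part that bears jar_mid but pink or yellow is not meant.

How it is judged:
By the outcome, as a careful person would: the job done as asked, in the order asked, and still so for the second after the job is handed in, with the robot touching nothing.
It also fails if it takes over 70 s, if anything falls off the work surface, if the arm or the gripper's body presses on something with over 40 N, if the wrist force passes 120 N, or if a joint passes its speed limit or range.

## Working session

There is one attempt and no reset: what is moved stays moved. The work goes in short steps, Python scripts to look and compute and a tool call to move; the robot and the scene stay as the last step left them, time stands still between calls to the robot, and variables do not carry over. Pictures are saved under pics/ and viewed, at most 10 in all, crops included, and the job is handed in when it is done.

Besides the shell and the picture viewer there is one more tool, called as name(argument=value, ...), one argument or row to a line, values as JSON. step_arm: Moves the arm, as the interface text tells. Its arguments: {"type":"object","properties":{"steps":{"type":"array"},"squeeze":{"type":"number"}},"required":["steps"]}

```bash
ls; mkdir -p pics; cat > h.py <<'E'
import numpy as np, cv2
from scipy.spatial.transform import Rotation as R
from plant import sense, vision, order, robot
def cam(n):
    i=vision.camera_info(n); p,d=vision.camera(n)
    return p,d,i
def geo(i):
    f=192/np.tan(np.radians(i["vfov"])/2); Rm=R.from_rotvec(i["rvec"]).as_matrix(); t=np.array(i["tvec"])
    return f,Rm,t
def ray_plane(i,u,v,z):
    f,Rm,t=geo(i); c=-Rm.T@t
    d=Rm.T@np.array([(u-i["cx"])/f,(v-i["cy"])/f,1]); return c+d*(z-c[2])/d[2]
def cloud(d,i):
    f,Rm,t=geo(i); v,u=np.mgrid[:384,:512]
    P=np.stack([(u-i["cx"])/f*d,(v-i["cy"])/f*d,d],-1)
    W=(P-t)@Rm; W[d<=0]=np.nan; return W
E
python3 - <<'E'
from h import *
for n in("side","top"):
    p,d,i=cam(n); print(n,i,(d>0).mean()); np.savez(f"{n}0.npz",p=p,d=d)
    cv2.imwrite(f"pics/{n}0.png",cv2.resize(p[:,:,::-1],(800,600),interpolation=cv2.INTER_CUBIC))
s=sense(); print(s); print(robot.pinch_z)
E
```

```text
pics
side {'vfov': 53.31017401423303, 'cx': 258.6639658073624, 'cy': 185.46477527033574, 'rvec': array([ 2.2035313 , -0.20423467,  0.11201686]), 'tvec': array([-0.5181378 ,  0.14514522,  1.07104369])} 0.9956563313802084
top {'vfov': 46.81070945094384, 'cx': 263.74527812883355, 'cy': 190.40645675922784, 'rvec': array([ 2.05616161, -1.84224858,  0.42023089]), 'tvec': array([-0.04550665,  0.5259334 ,  1.49109463])} 0.9961802164713541
{'clock': 0.1, 'q': array([ 1.30113866,  0.46938274, -0.04857366,  1.53357296,  0.02409597,
        1.14098246, -0.08231537]), 'joint_velocities': array([ 1.08599833e-03, -1.92582408e-03,  6.50654157e-04, -2.07169095e-03,
        5.35670769e-04,  8.77839028e-04, -9.66358986e-05]), 'tau': array([ 6.54036521e-04, -5.11516964e+01, -4.70075116e-02, -2.38388729e+01,
        1.07385303e-02,  4.37016060e-03,  1.71796034e-05]), 'eef_pos': array([ 0.16081037, -0.65497663,  0.20065217]), 'tcp_rot': array([-3.11713323e+00, -3.77048776e-01,  4.34987227e-04]), 'wrist_force': array([0.26212534, 0.07044917, 0.22546703]), 'wrist_torque': array([ 0.02520405, -0.00064445,  0.02600154]), 'finger_force': 0.0, 'opening': 0.99625651421133}
0.0187
```

View pics/side0.png

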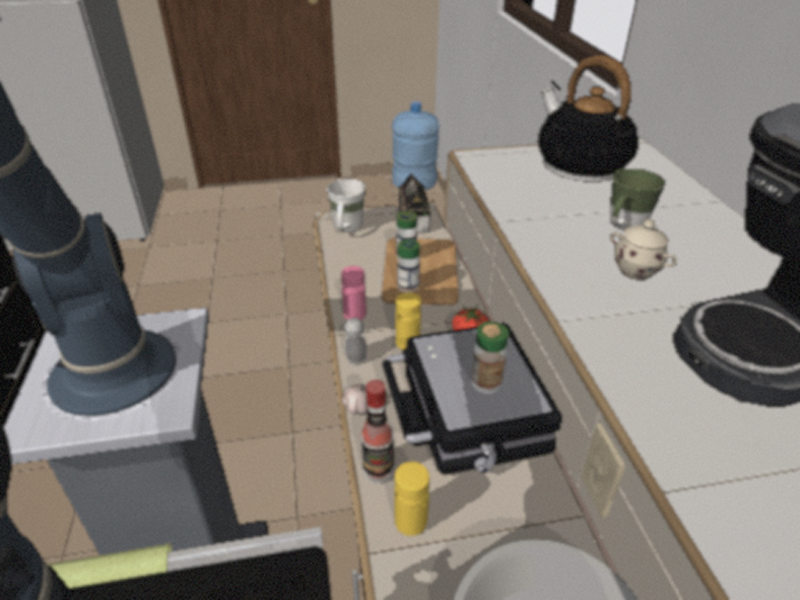

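View pics/top0.png

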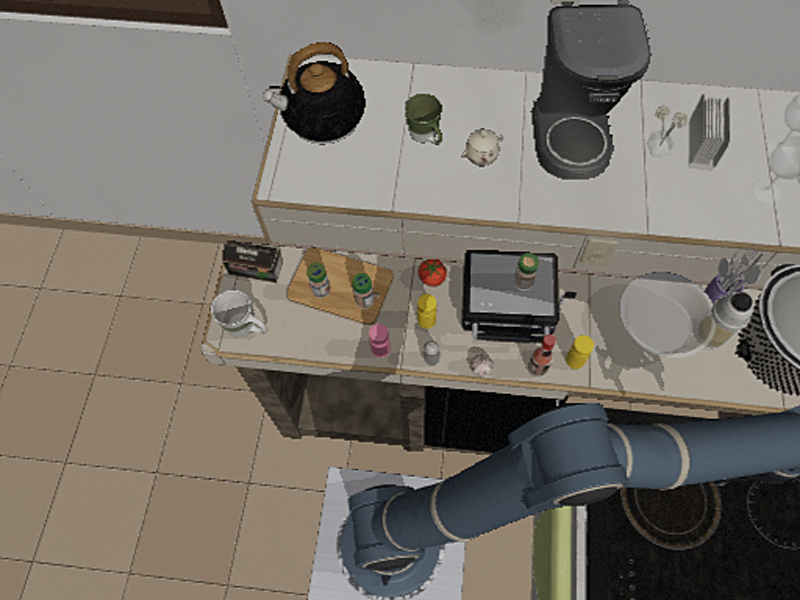

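Side view: the green-topped jar stands on the toaster lid at (490,358) and in the top view at (527,268). The look-alikes are yellow (408,320), (411,498) and pink (353,292) on the worktop. The two board jars are at top-view (318,278) and (363,288), and the catch is at side-view (485,455).

```bash
python3 - <<'E'
from h import *
W={};P={}
for n in("side","top"):
    z=np.load(f"{n}0.npz"); P[n]=z['p']; W[n]=cloud(z['d'],vision.camera_info(n))
def rep(name,n,box,zr,extra=None):
    u0,v0,u1,v1=[int(k*.64) for k in box]; w=W[n][v0:v1,u0:u1]; p=P[n][v0:v1,u0:u1].astype(int)
    m=(w[...,2]>zr[0])&(w[...,2]<zr[1])
    if extra is not None: m&=extra(p)
    q=w[m]
    if len(q)<4: print(name,n,"few",len(q));return
    lo,hi=np.percentile(q,[3,97],axis=0); print(name,n,len(q),"min",lo.round(3),"max",hi.round(3),"med",np.median(q,0).round(3), cv2.minAreaRect((q[:,:2]*1000).astype(np.float32)))
    return q
green=lambda p:(p[...,1]>p[...,0]+12)
# lid top
rep("lid","top",(462,245,562,330),(.096,.108))
rep("lid","side",(400,320,560,460),(.096,.108))
rep("handle","top",(462,312,562,345),(.07,.09))
rep("jar top","top",(505,245,545,300),(.195,.215))
rep("jar top","side",(465,315,515,345),(.195,.215))
rep("jar","side",(465,315,515,400),(.115,.215))
rep("jb","top",(300,255,333,300),(.112,.128)); rep("jc","top",(345,265,380,310),(.112,.128))
rep("jb","side",(390,205,425,240),(.112,.128)); rep("jc","side",(390,235,425,260),(.112,.128))
rep("board","top",(280,240,400,330),(.009,.019))
rep("tomato","top",(415,255,450,290),(.02,.09))
rep("yellow","top",(410,285,445,335),(.095,.115)); rep("yellow2","top",(562,330,600,370),(.095,.115))
rep("pink","top",(362,315,395,360),(.095,.115)); rep("salt","top",(420,338,442,368),(.08,.1))
rep("garlic","top",(465,350,498,380),(.02,.06)); rep("sauce","top",(525,330,560,380),(.15,.2)); 
rep("box","top",(215,235,285,285),(.095,.115)); rep("mug","top",(205,285,270,340),(.095,.115))
rep("catch","side",(465,435,505,475),(.04,.12)); rep("catch","top",(556,280,580,305),(.04,.12))
p=P["side"]; t=P["top"]
a=cv2.resize(p[190:310,240:370,::-1],(520,480),interpolation=cv2.INTER_CUBIC)
b=cv2.resize(t[150:240,285:380,::-1],(507,480),interpolation=cv2.INTER_CUBIC)
cv2.imwrite("pics/crop1.png",cv2.resize(np.hstack([a,b]),(800,374)))
E
```

```text
lid top 2069 min [ 0.517 -0.318  0.097] max [ 0.693 -0.113  0.107] med [ 0.59  -0.205  0.101] ((611.2841796875, -219.47340393066406), (204.2382049560547, 231.03099060058594), 3.6807713508605957)
lid side 4181 min [ 0.517 -0.328  0.097] max [ 0.696 -0.123  0.105] med [ 0.587 -0.255  0.102] ((615.32373046875, -237.8704833984375), (206.61517333984375, 266.7806396484375), 2.5463759899139404)
handle top 387 min [ 0.463 -0.313  0.072] max [ 0.517 -0.121  0.089] med [ 0.48  -0.216  0.082] ((488.7533874511719, -219.90455627441406), (59.122982025146484, 221.39027404785156), 1.9274572134017944)
jar top top 133 min [ 0.584 -0.261  0.197] max [ 0.625 -0.222  0.212] med [ 0.603 -0.242  0.206] ((604.963134765625, -240.7996368408203), (43.18025207519531, 43.48322677612305), 35.8045768737793)
jar top side 253 min [ 0.585 -0.266  0.199] max [ 0.624 -0.228  0.21 ] med [ 0.604 -0.249  0.208] ((605.0261840820312, -246.98928833007812), (43.21920394897461, 42.55245590209961), 76.22528839111328)
jar side 819 min [ 0.583 -0.268  0.12 ] max [ 0.623 -0.233  0.209] med [ 0.6   -0.261  0.178] ((605.025024414062
[... 2437 characters left out ...]
0.631 0.431 0.1  ] ((630.4588623046875, 431.7080993652344), (118.06480407714844, 24.239112854003906), 83.03672790527344)
mug top 124 min [0.422 0.388 0.096] max [0.509 0.48  0.109] med [0.467 0.44  0.102] ((466.6223449707031, 434.67633056640625), (94.41624450683594, 94.60313415527344), 23.099454879760742)
catch side 438 min [ 0.551 -0.371  0.041] max [ 0.605 -0.322  0.102] med [ 0.58  -0.333  0.079] ((577.5346069335938, -336.9644775390625), (58.89299774169922, 57.16366195678711), 67.68584442138672)
catch top 83 min [ 0.565 -0.366  0.072] max [ 0.618 -0.32   0.104] med [ 0.589 -0.338  0.095] ((586.3353271484375, -330.61749267578125), (58.23405838012695, 54.399078369140625), 55.20249938964844)
```

View pics/crop1.png

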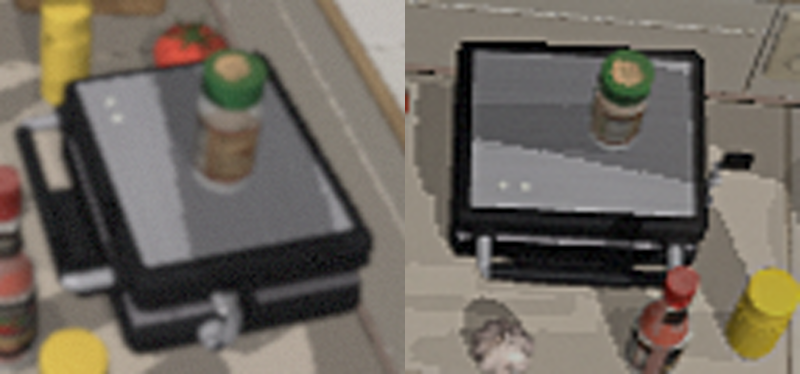

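The crop confirms the meant jar: it has a green lid and brown contents and is the only one on the toaster. The catch tab is the black bit right of the toaster, at top-view (568,294).

```bash
python3 - <<'E'
from h import *
W={};P={}
for n in("side","top"):
    z=np.load(f"{n}0.npz"); P[n]=z['p']; W[n]=cloud(z['d'],vision.camera_info(n))
for n in W:
    w=W[n]; x,y,z=w[...,0],w[...,1],w[...,2]
    near=(x>.44)&(x<.73)&(y>-.36)&(y<-.07)
    # lid rect: connected points near lid top
    m=near&(abs(z-.102)<.004)&(x>.51)&(y>-.35)
    mm=cv2.morphologyEx(m.astype(np.uint8),cv2.MORPH_OPEN,np.ones((3,3)))
    print(n,"lid",cv2.minAreaRect((w[mm>0][:,:2]*1000).astype(np.float32)))
    h=near&(x<.487)&(abs(z-.078)<.012)&(y<-.12)&(y>-.31)
    q=w[h][:,:2]*1000; a=np.polyfit(q[:,1],q[:,0],1); print(" handle n",len(q),"slope",a[0],"mean",q.mean(0),q.min(0),q.max(0),w[h][:,2].max())
    m=(x>.5)&(x<.7)&(y<-.342)&(y>-.40)&(z>.05)&(z<.115); q=w[m]; print(" tab",len(q),q.min(0).round(3),q.max(0).round(3),np.median(q,0).round(3))
    for zz in [.05,.06,.07,.08,.09,.1]:
        k=m&(abs(z-zz)<.005); 
        if k.sum(): print("  ",zz,w[k].mean(0).round(3),k.sum())
    # front edge of lid
p=cv2.cvtColor(P["top"],cv2.COLOR_RGB2HSV); w=W["top"]
m=(p[...,0]>8)&(p[...,0]<22)&(p[...,1]>110)&(w[...,2]<.03)&(w[...,2]>.0)&(w[...,1]>.05)&(w[...,1]<.38)&(w[...,0]>.48)&(w[...,0]<.75)
m=cv2.morphologyEx(m.astype(np.uint8),cv2.MORPH_OPEN,np.ones((3,3)))
q=(w[m>0][:,:2]*1000).astype(np.float32); r=cv2.minAreaRect(q); print("board",r,cv2.boxPoints(r).round())
E
```

```text
side lid ((602.9597778320312, -219.54913330078125), (180.03713989257812, 219.72341918945312), 2.3908348083496094)
 handle n 377 slope -0.023800268043186735 mean [ 471.27195319 -230.20148155] [ 450.67538999 -309.87787789] [ 486.96480399 -138.07769361] 0.08798774058089288
 tab 137 [ 0.573 -0.374  0.05 ] [ 0.597 -0.342  0.104] [ 0.588 -0.354  0.087]
   0.05 [ 0.588 -0.344  0.052] 7
   0.06 [ 0.588 -0.344  0.06 ] 12
   0.07 [ 0.583 -0.345  0.071] 13
   0.08 [ 0.583 -0.35   0.08 ] 29
   0.09 [ 0.589 -0.364  0.09 ] 29
   0.1 [ 0.591 -0.361  0.101] 47
top lid ((602.603759765625, -211.43626403808594), (168.57835388183594, 211.51687622070312), 2.292508602142334)
 handle n 207 slope -0.027185542110960522 mean [ 470.01066653 -212.98982493] [ 457.28682928 -300.46169851] [ 486.57460703 -133.08273556] 0.0898240527754007
 tab 34 [ 0.573 -0.369  0.078] [ 0.593 -0.342  0.109] [ 0.59  -0.354  0.094]
   0.08 [ 0.585 -0.349  0.081] 10
   0.09 [ 0.589 -0.357  0.091] 9
   0.1 [ 0.59  -0.354  0.1  ] 13
board ((600.9613647460938, 206.82797241210938), (241.247802734375, 163.9418182373047), 77.68965148925781) [[495. 106.]
 [655.  72.]
 [707. 307.]
 [547. 342.]]
```

```bash
cat >> h.py <<'E'
def go(x,y,z,psi=0,tilt=0):
    """shift (mm) and turn (deg) in tool axes to world TCP, tool x at yaw psi deg, tool down, tilted about world-yawed y"""
    s=sense(); R0=R.from_rotvec(s["tcp_rot"]); T=R.from_euler("z",psi,degrees=True)*R.from_euler("y",tilt,degrees=True)*R.from_euler("x",180,degrees=True)
    d=R0.inv().apply(np.array([x,y,z])-s["eef_pos"])*1000
    print("t",round(s["clock"],1),"p",np.round(s["eef_pos"],4),"shift",d.round(1),"turn",np.degrees((R0.inv()*T).as_rotvec()).round(1),"F",s["wrist_force"].round(1),"q",s["q"].round(2))
E
python3 -c "
from h import *
go(.161,-.655,.36,0);go(.605,-.245,.36,0)"
```

```text
t 0.1 p [ 0.1608 -0.655   0.2007] shift [   0.2   -0.2 -159.3] turn [-0.1  0.  13.8] F [0.3 0.1 0.2] q [ 1.3   0.47 -0.05  1.53  0.02  1.14 -0.08]
t 0.1 p [ 0.1608 -0.655   0.2007] shift [ 529.1 -292.5 -158.9] turn [-0.1  0.  13.8] F [0.3 0.1 0.2] q [ 1.3   0.47 -0.05  1.53  0.02  1.14 -0.08]
```

step_arm(
  steps=[
    [0,0,0,-50,0,0,0],
    [0,0,0,-100,0,0,0],
    [0,0,0,-150,0,0,4],
    [0,40,-22,-159,0,0,8],
    [0,85,-47,-159,0,0,13.8],
    [0,130,-72,-159,0,0,13.8],
    [0,175,-97,-159,0,0,13.8],
    [0,220,-122,-159,0,0,13.8],
  ],
)

```text
clock: 0.9
eef_pos: [0.3423, -0.4868, 0.3603]
tcp_rot: [-3.141, 0.0, 0.0]
wrist_force: [-0.3, -1.0, -0.1]
opening: 1.006
finger_force: 0.0
```

```bash
python3 -c "
from h import *
go(.605,-.245,.36,0)"
```

```text
t 0.9 p [ 0.3423 -0.4868  0.3603] shift [ 262.7 -241.8    0.3] turn [-0.  0. -0.] F [-0.3 -1.  -0.1] q [ 0.97  0.25 -0.11  1.49  0.03  1.4  -0.71]
```

step_arm(
  steps=[
    [0,34,-32,0,0,0,0],
    [0,67,-62,0,0,0,0],
    [0,100,-92,0,0,0,0],
    [0,133,-123,0,0,0,0],
    [0,166,-153,0,0,0,0],
    [0,200,-184,0,0,0,0],
    [0,235,-216,0,0,0,0],
    [0,259,-239,0,0,0,0],
  ],
)

```text
clock: 1.7
eef_pos: [0.6022, -0.2461, 0.3599]
tcp_rot: [-3.14, -0.005, 0.001]
wrist_force: [0.8, -1.0, 0.3]
opening: 0.994
finger_force: 0.0
```

```bash
python3 -c "
from h import *
go(.605,-.245,.157,0)
p,d,i=cam('side'); w=cloud(d,i)
m=(p[...,1].astype(int)>p[...,0]+12)&(w[...,2]>.18)&(w[...,2]<.215)&(abs(w[...,0]-.605)<.05)&(abs(w[...,1]+.245)<.05)
q=w[m]; print(len(q),q.min(0),q.max(0))
cv2.imwrite('pics/s1.png',cv2.resize(p[140:320,200:440,::-1],(800,600)))
"
```

```text
t 1.7 p [ 0.6022 -0.2461  0.3599] shift [  2.9  -0.7 202.9] turn [-0.1  0.   0.2] F [ 0.8 -1.   0.3] q [ 0.51  0.36 -0.27  1.35  0.09  1.44 -1.32]
221 [ 0.58292985 -0.26919461  0.18745517] [ 0.62738098 -0.231318    0.21127106]
```

View pics/s1.png

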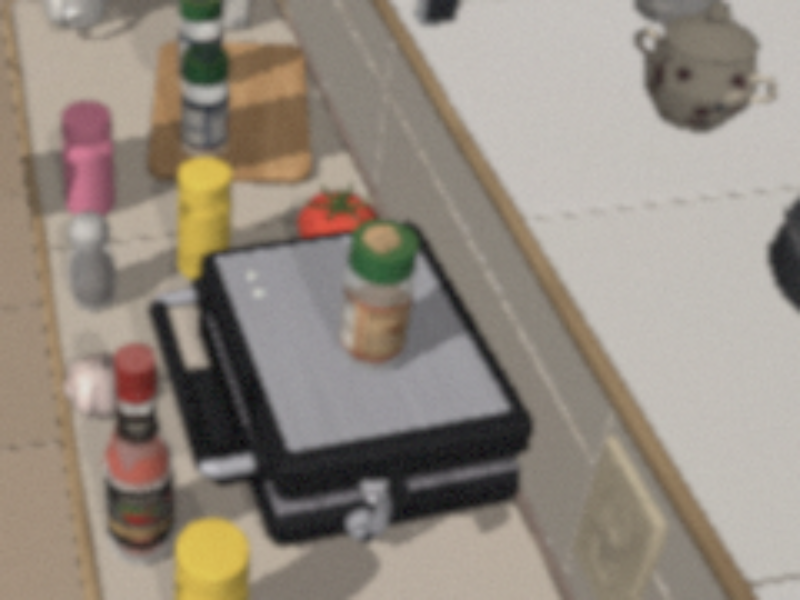

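The view still shows the green-topped jar at crop (380,290), with the arm above the crop. Its position holds, so I go down.

step_arm(
  steps=[
    [0,0,0,40,0,0,0],
    [0,0,0,80,0,0,0],
    [0,0,0,120,0,0,0],
    [0,0,0,150,0,0,0],
    [0,0,0,170,0,0,0],
    [0,0,0,190,0,0,0],
    [0,0,0,203,0,0,0],
    [0,0,0,203,0,0,0],
  ],
  squeeze=25,
)

```text
clock: 2.55
eef_pos: [0.5986, -0.2494, 0.1553]
tcp_rot: [-3.14, 0.0, 0.007]
wrist_force: [0.4, 0.5, -0.5]
opening: 0.998
finger_force: 0.0
```

step_arm(
  steps=[
    [255,0,0,0,0,0,0],
    [255,0,0,0,0,0,0],
    [255,0,0,0,0,0,0],
    [255,0,0,0,0,0,0],
    [255,0,0,0,0,0,0],
    [255,0,0,0,0,0,0],
  ],
)

```text
clock: 3.15
eef_pos: [0.6012, -0.2496, 0.1591]
tcp_rot: [3.141, 0.0, 0.004]
wrist_force: [0.5, 0.6, 5.8]
opening: 0.523
finger_force: 25.5
```

step_arm(
  steps=[
    [255,0,0,-15,0,0,0],
    [255,0,0,-35,0,0,0],
    [255,0,0,-60,0,0,0],
    [255,0,0,-85,0,0,0],
    [255,2,-20,-100,0,0,0],
    [255,5,-50,-100,0,0,0],
    [255,10,-85,-100,0,0,0],
    [255,15,-120,-100,0,0,0],
  ],
)

```text
clock: 3.95
eef_pos: [0.6148, -0.1269, 0.2577]
tcp_rot: [-3.141, -0.001, 0.001]
wrist_force: [0.3, 0.1, -1.5]
opening: 0.518
finger_force: 25.7
```

```bash
python3 -c "
from h import *
print(sense()['opening'],sense()['finger_force']);go(.630,.187,.26,0)"
```

```text
0.5177671154562998 25.702254474163055
t 4.0 p [ 0.6148 -0.1269  0.2577] shift [  15.3 -313.9   -2.1] turn [-0.  0.  0.] F [ 0.3  0.1 -1.5] q [ 0.37  0.37 -0.31  1.57  0.12  1.22 -1.54]
```

step_arm(
  steps=[
    [255,2,-40,0,0,0,0],
    [255,4,-80,0,0,0,0],
    [255,6,-120,0,0,0,0],
    [255,8,-160,0,0,0,0],
    [255,10,-200,0,0,0,0],
    [255,12,-240,0,0,0,0],
    [255,14,-280,0,0,0,0],
    [255,14,-311,0,0,0,0],
  ],
)

```text
clock: 4.75
eef_pos: [0.6276, 0.186, 0.2575]
tcp_rot: [-3.14, -0.006, 0.002]
wrist_force: [0.3, 0.6, -0.8]
opening: 0.515
finger_force: 25.7
```

step_arm(
  steps=[
    [255,0,0,0,0,0,0],
    [255,0,0,0,0,0,0],
  ],
)

```text
clock: 4.95
eef_pos: [0.628, 0.1834, 0.2573]
tcp_rot: [3.141, 0.005, -0.002]
wrist_force: [0.3, -0.4, -0.6]
opening: 0.512
finger_force: 25.8
```

```bash
python3 -c "
from h import *
print(sense()['opening']);go(.630,.187,.0725,0)
for n in('side','top'):
  p,d,i=cam(n); w=cloud(d,i); z=w[...,2]
  m=(p[...,1].astype(int)>p[...,0]+12)&(abs(w[...,0]-.63)<.06)&(abs(w[...,1]-.187)<.06)&(z>.13)&(z<.24)
  q=w[m]; print(n,len(q),q.min(0) if len(q) else'',q.max(0) if len(q) else '')
  m=(abs(w[...,0]-.63)<.025)&(abs(w[...,1]-.187)<.025)&(z>.13)&(z<.26); q=w[m]; print(len(q),np.percentile(q,[2,98],axis=0).round(3) if len(q) else '')
  cv2.imwrite(f'pics/{n}2.png',np.ascontiguousarray(p[...,::-1]))
a=cv2.imread('pics/side2.png')[60:240,160:340]; b=cv2.imread('pics/top2.png')[100:280,130:310]
cv2.imwrite('pics/c2.png',cv2.resize(np.hstack([a,b]),(800,400)))
"
```

```text
0.5124177687834105
t 5.0 p [0.628  0.1834 0.2573] shift [  2.2  -3.7 184.8] turn [0.  0.1 0.2] F [ 0.3 -0.4 -0.6] q [-0.06  0.43 -0.41  1.5   0.17  1.25 -2.06]
side 0  
239 [[0.609 0.162 0.203]
 [0.652 0.188 0.258]]
top 0  
97 [[0.607 0.167 0.202]
 [0.623 0.208 0.257]]
```

View pics/c2.png

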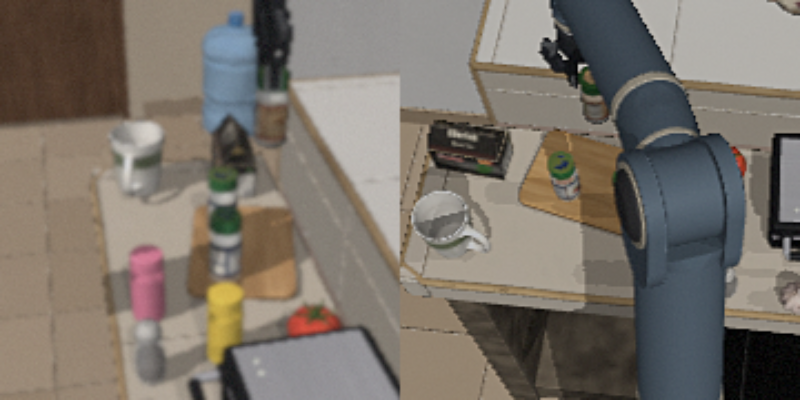

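Crop: the jar hangs upright in the gripper (left (272,110), right (592,95)). Its foot is at z=0.202, above the free back part of the board. Now I lower it.

step_arm(
  steps=[
    [255,0,0,35,0,0,0],
    [255,0,0,70,0,0,0],
    [255,0,0,105,0,0,0],
    [255,0,0,140,0,0,0],
    [255,0,0,160,0,0,0],
    [255,0,0,172,0,0,0],
    [255,0,0,179,0,0,0],
    [255,0,0,183,0,0,0],
  ],
)

```text
clock: 5.85
eef_pos: [0.6299, 0.1809, 0.0749]
tcp_rot: [-3.142, 0.002, -0.002]
wrist_force: [-0.3, 0.1, -1.3]
opening: 0.512
finger_force: 25.8
```

step_arm(
  steps=[
    [255,0,0,2,0,0,0],
    [255,0,0,3,0,0,0],
  ],
)

```text
clock: 6.05
eef_pos: [0.6299, 0.1816, 0.0725]
tcp_rot: [-3.141, 0.0, -0.003]
wrist_force: [0.3, 0.5, -2.0]
opening: 0.517
finger_force: 25.8
```

step_arm(
  steps=[
    [255,0,0,1,0,0,0],
    [255,0,0,2,0,0,0],
  ],
)

```text
clock: 6.25
eef_pos: [0.6304, 0.1818, 0.0711]
tcp_rot: [-3.141, -0.0, -0.004]
wrist_force: [-0.3, 0.1, 7.3]
opening: 0.515
finger_force: 26.2
```

```bash
python3 -c "
from h import *
go(.63,.185,.2)
for n in('side',):
  p,d,i=cam(n); w=cloud(d,i); z=w[...,2]
  m=(abs(w[...,0]-.63)<.03)&(abs(w[...,1]-.175)<.03)&(z>.0)&(z<.08); q=w[m]
  for zz in np.arange(0,.05,.004):
    k=abs(q[:,2]-zz)<.002; print(zz.round(3),k.sum(),np.median(q[k],0).round(3) if k.any() else '')
print(sense()['wrist_force'])
"
```

```text
t 6.2 p [0.6304 0.1818 0.0711] shift [  -0.    -3.3 -128.9] turn [-0.  -0.2  0. ] F [-0.3  0.1  7.3] q [-0.09  0.59 -0.37  1.69  0.26  0.91 -2.13]
0.0 0 
0.004 0 
0.008 0 
0.012 23 [0.632 0.165 0.013]
0.016 76 [0.618 0.162 0.015]
0.02 16 [0.622 0.167 0.02 ]
0.024 15 [0.632 0.166 0.024]
0.028 7 [0.622 0.17  0.028]
0.032 16 [0.626 0.167 0.032]
0.036 15 [0.634 0.167 0.036]
0.04 10 [0.62  0.17  0.041]
0.044 15 [0.634 0.165 0.044]
0.048 13 [0.627 0.169 0.048]
[-0.98314485 -0.15830483  3.09829267]
```

Contact shows at the board (+7 N), so I release and rise.

step_arm(
  steps=[
    [60,0,0,0,0,0,0],
    [60,0,0,0,0,0,0],
    [60,0,0,0,0,0,0],
    [60,0,0,-10,0,0,0],
    [60,0,0,-30,0,0,0],
    [60,0,0,-60,0,0,0],
    [60,0,0,-95,0,0,0],
    [60,0,0,-135,0,0,0],
  ],
)

```text
clock: 7.1
eef_pos: [0.6286, 0.1812, 0.2058]
tcp_rot: [3.141, 0.0, -0.002]
wrist_force: [0.4, -0.5, 0.8]
opening: 0.763
finger_force: 0.0
```

```bash
python3 -c "
from h import *
go(.53,-.362,.25,90);go(.53,-.362,.25,-90)
for n in('side',):
  p,d,i=cam(n); w=cloud(d,i); z=w[...,2]
  m=(abs(w[...,0]-.63)<.03)&(abs(w[...,1]-.18)<.03)&(z>.10)&(z<.13)&(p[...,1].astype(int)>p[...,0]+12); q=w[m]
  print(len(q),q.min(0),q.max(0))
"
```

```text
t 7.1 p [0.6286 0.1812 0.2058] shift [-98.8 543.2 -43.9] turn [ -0.    0.1 -90. ] F [ 0.4 -0.5  0.8] q [-0.06  0.46 -0.4   1.56  0.19  1.15 -2.07]
t 7.1 p [0.6286 0.1812 0.2058] shift [-98.8 543.2 -43.9] turn [ 0.1  0.  90. ] F [ 0.4 -0.5  0.8] q [-0.06  0.46 -0.4   1.56  0.19  1.15 -2.07]
67 [0.61293321 0.16132613 0.10218073] [0.65065181 0.1913487  0.1230468 ]
```

step_arm(
  steps=[
    [60,0,0,-45,0,0,0],
    [120,0,30,-80,0,0,-7],
    [255,-5,70,-80,0,0,-14],
    [255,-15,110,-80,0,0,-21],
    [255,-25,155,-80,0,0,-28],
    [255,-35,200,-80,0,0,-35],
    [255,-45,245,-80,0,0,-42],
    [255,-50,290,-80,0,0,-49],
  ],
)

```text
clock: 7.95
eef_pos: [0.5783, -0.1102, 0.2855]
tcp_rot: [2.854, 1.31, 0.001]
wrist_force: [0.6, -0.4, 0.8]
opening: -0.002
finger_force: 0.0
```

```bash
python3 -c "
from h import *
go(.532,-.362,.28,90)"
```

```text
t 8.0 p [ 0.5783 -0.1102  0.2855] shift [-221.1  129.1    5.6] turn [  0.1   0.  -40.7] F [ 0.6 -0.4  0.8] q [ 0.49  0.31 -0.48  1.61  0.15  1.26 -0.73]
```

step_arm(
  steps=[
    [255,-35,20,0,0,0,-7],
    [255,-70,41,0,0,0,-14],
    [255,-105,61,0,0,0,-21],
    [255,-140,82,0,0,0,-28],
    [255,-175,102,5,0,0,-35],
    [255,-205,120,5,0,0,-40.7],
    [255,-221,129,5,0,0,-40.7],
    [255,-221,129,5,0,0,-40.7],
  ],
)

```text
clock: 8.75
eef_pos: [0.5303, -0.3631, 0.2794]
tcp_rot: [2.235, 2.207, -0.001]
wrist_force: [0.6, 0.3, -0.4]
opening: -0.0
finger_force: 0.0
```

```bash
python3 -c "
from h import *
go(.532,-.362,.062,90)
W=[]
for n in('side','top'):
  p,d,i=cam(n); w=cloud(d,i); x,y,z=w[...,0],w[...,1],w[...,2]
  m=(x>.5)&(x<.7)&(y<-.346)&(y>-.40)&(z>.03)&(z<.115); q=w[m]; print(n,len(q),np.percentile(q,[5,50,95],axis=0).round(3) if len(q) else '')
"
```

```text
t 8.8 p [ 0.5303 -0.3631  0.2794] shift [  1.2   1.8 217.4] turn [-0.   0.  -0.7] F [ 0.6  0.3 -0.4] q [ 0.89  0.41 -0.5   1.49  0.2   1.29  0.36]
side 103 [[ 0.578 -0.372  0.036]
 [ 0.589 -0.36   0.094]
 [ 0.594 -0.346  0.103]]
top 0
```

step_arm(
  steps=[
    [255,0,0,45,0,0,0],
    [255,0,0,90,0,0,0],
    [255,0,0,130,0,0,0],
    [255,0,0,165,0,0,0],
    [255,0,0,190,0,0,0],
    [255,0,0,207,0,0,0],
    [255,0,0,217,0,0,0],
    [255,0,0,217,0,0,0],
  ],
)

```text
clock: 9.65
eef_pos: [0.5319, -0.3586, 0.0621]
tcp_rot: [-2.225, -2.216, -0.0]
wrist_force: [-0.2, -0.1, 0.7]
opening: -0.002
finger_force: 0.0
```

```bash
python3 -c "
from h import *
go(.612,-.362,.062,90)"
```

```text
t 9.7 p [ 0.5319 -0.3586  0.0621] shift [-3.1 80.1  0.1] turn [-0.  -0.1 -0.2] F [-0.2 -0.1  0.7] q [ 0.84  0.6  -0.45  1.72  0.32  0.89  0.26]
```

step_arm(
  steps=[
    [255,-2,15,0,0,0,0],
    [255,-2,25,0,0,0,0],
    [255,-2,34,0,0,0,0],
    [255,-2,42,0,0,0,0],
    [255,-2,50,0,0,0,0],
    [255,-2,56,0,0,0,0],
    [255,-2,61,0,0,0,0],
    [255,-2,61,0,0,0,0],
  ],
)

```text
clock: 10.45
eef_pos: [0.5934, -0.3622, 0.0626]
tcp_rot: [2.226, 2.216, 0.001]
wrist_force: [0.3, 0.5, -0.6]
opening: 0.001
finger_force: 0.0
```

```bash
python3 -c "
from h import *
go(.532,-.362,.062,90)
p,d,i=cam('side'); w=cloud(d,i); x,y,z=w[...,0],w[...,1],w[...,2]
cv2.imwrite('pics/s3.png',cv2.resize(p[200:320,240:400,::-1],(800,600),interpolation=cv2.INTER_CUBIC))
m=(x>.605)&(x<.7)&(y<-.34)&(y>-.40)&(z>.02)&(z<.115); q=w[m]; print(len(q),np.percentile(q,[5,50,95],axis=0).round(3) if len(q) else '')
"
```

```text
t 10.4 p [ 0.5934 -0.3622  0.0626] shift [ -0.1 -61.4   0.6] turn [ 0.  -0.  -0.3] F [ 0.3  0.5 -0.6] q [ 0.77  0.67 -0.43  1.59  0.33  0.96  0.23]
10 [[ 0.605 -0.372  0.088]
 [ 0.607 -0.369  0.097]
 [ 0.609 -0.365  0.099]]
```

View pics/s3.png

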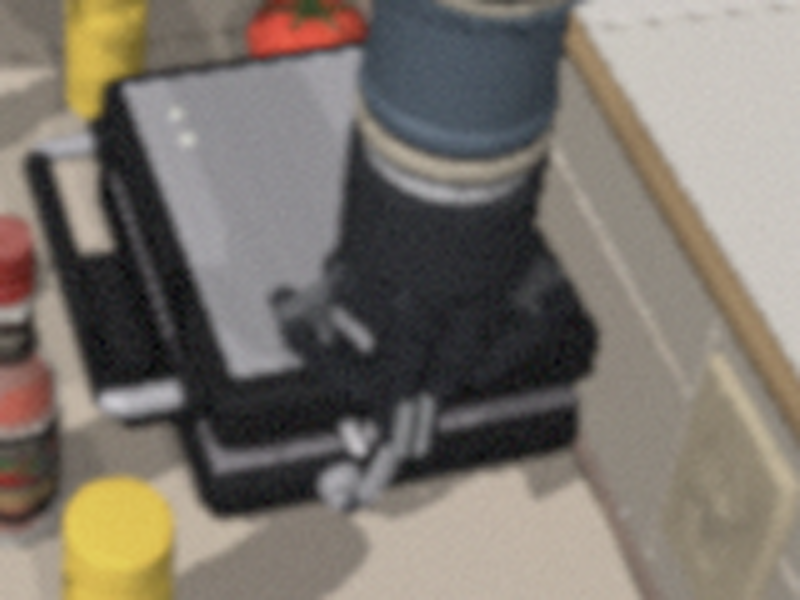

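The catch (pin at about (340,485)) has swung back to roughly 45°. I add a few mm for margin, then withdraw and measure.

step_arm(
  steps=[
    [255,0,3,0,0,0,0],
    [255,0,5,0,0,0,0],
    [255,0,5,0,0,0,0],
    [255,0,-8,0,0,0,0],
    [255,0,-30,0,0,0,0],
    [255,0,-45,-20,0,0,0],
    [255,0,-55,-60,0,0,0],
    [255,0,-60,-105,0,0,0],
  ],
)

```text
clock: 11.3
eef_pos: [0.5292, -0.3621, 0.1673]
tcp_rot: [-2.226, -2.211, 0.003]
wrist_force: [1.7, -1.2, 0.8]
opening: -0.001
finger_force: 0.0
```

step_arm(
  steps=[
    [255,0,0,-50,0,0,0],
    [255,0,0,-90,0,0,0],
    [255,0,0,-90,0,0,0],
  ],
)

```text
clock: 11.6
eef_pos: [0.535, -0.3634, 0.2651]
tcp_rot: [2.219, 2.206, 0.004]
wrist_force: [-0.1, 0.3, 0.4]
opening: -0.001
finger_force: 0.0
```

```bash
python3 -c "
from h import *
go(.470,-.212,.26,92)
p,d,i=cam('side'); w=cloud(d,i); x,y,z=w[...,0],w[...,1],w[...,2]
m=(x>.5)&(x<.7)&(y<-.348)&(y>-.40)&(z>.02)&(z<.115); q=w[m]; print(len(q),np.percentile(q,[5,50,95],axis=0).round(3) if len(q) else '')
h=(x<.488)&(x>.445)&(abs(z-.078)<.012)&(y<-.12)&(y>-.31); q=w[h]; print('bar',len(q),np.percentile(q,[3,50,97],axis=0).round(3))
for yy in np.arange(-.28,-.14,.02):
  k=(abs(y-yy)<.01)&(x>.44)&(x<.53)&(z>.06); q=w[k]; b=q[q[:,0]<.495]; print(yy.round(2),len(b),np.percentile(b,[2,50,98],axis=0)[:,[0,2]].round(3).tolist(), q[(q[:,0]>.495)][:,0].min().round(3))
"
```

```text
t 11.6 p [ 0.535  -0.3634  0.2651] shift [151.  -65.9   3.3] turn [ 0.6  0.4 -2.3] F [-0.1  0.3  0.4] q [ 0.89  0.42 -0.5   1.51  0.21  1.25  0.35]
100 [[ 0.598 -0.372  0.077]
 [ 0.603 -0.361  0.092]
 [ 0.609 -0.349  0.098]]
bar 379 [[ 0.462 -0.308  0.078]
 [ 0.471 -0.232  0.083]
 [ 0.484 -0.142  0.086]]
-0.28 45 [[0.466, 0.078], [0.472, 0.083], [0.48, 0.087]] 0.513
-0.26 46 [[0.465, 0.077], [0.472, 0.083], [0.481, 0.086]] 0.511
-0.24 43 [[0.464, 0.076], [0.471, 0.083], [0.479, 0.087]] 0.511
-0.22 37 [[0.464, 0.078], [0.47, 0.084], [0.478, 0.087]] 0.509
-0.2 39 [[0.462, 0.077], [0.468, 0.083], [0.476, 0.086]] 0.508
-0.18 37 [[0.462, 0.078], [0.467, 0.083], [0.477, 0.087]] 0.508
-0.16 35 [[0.461, 0.078], [0.467, 0.084], [0.475, 0.087]] 0.502
-0.14 46 [[0.464, 0.077], [0.482, 0.082], [0.493, 0.086]] 0.495
```

The tab moved less than planned, so I check its profile before and after.

```bash
python3 -c "
from h import *
p,d,i=cam('side'); z0=np.load('side0.npz')
for P,D in((z0['p'],z0['d']),(p,d)):
  w=cloud(D,i); x,y,z=w[...,0],w[...,1],w[...,2]
  for y0,y1 in((-.345,-.335),(-.375,-.35)):
    m=(x>.5)&(x<.7)&(y<y1)&(y>y0)&(z>.02)&(z<.115)
    print(y0); 
    for zz in np.arange(.03,.11,.006):
      q=w[m&(abs(z-zz)<.003)]
      if len(q): print('  ',zz.round(3),len(q),q[:,0].min().round(3),np.median(q[:,0]).round(3),q[:,0].max().round(3))
cv2.imwrite('pics/s4.png',np.hstack([cv2.resize(k[250:310,270:340,::-1],(400,343),interpolation=cv2.INTER_CUBIC) for k in (z0['p'],p)]))
"
```

```text
-0.345
   0.03 16 0.527 0.571 0.591
   0.036 27 0.533 0.576 0.592
   0.042 17 0.569 0.58 0.592
   0.048 6 0.584 0.588 0.593
   0.054 5 0.584 0.586 0.593
   0.06 7 0.585 0.587 0.592
   0.066 8 0.585 0.588 0.592
   0.072 5 0.527 0.582 0.589
   0.078 21 0.522 0.573 0.589
   0.084 10 0.537 0.578 0.587
   0.09 5 0.526 0.542 0.544
   0.096 3 0.523 0.532 0.548
-0.375
   0.078 1 0.589 0.589 0.589
   0.084 14 0.587 0.588 0.594
   0.09 10 0.587 0.588 0.59
   0.096 18 0.587 0.589 0.597
   0.102 33 0.587 0.591 0.596
-0.345
   0.03 14 0.526 0.569 0.592
   0.036 27 0.524 0.578 0.594
   0.042 28 0.533 0.58 0.596
   0.048 4 0.589 0.593 0.596
   0.054 5 0.589 0.591 0.597
   0.06 7 0.591 0.594 0.602
   0.066 6 0.591 0.594 0.598
   0.072 17 0.527 0.578 0.595
   0.078 29 0.524 0.588 0.601
   0.084 11 0.535 0.549 0.59
   0.09 8 0.526 0.53 0.546
   0.096 5 0.523 0.541 0.553
-0.375
   0.078 12 0.598 0.599 0.606
   0.084 21 0.598 0.601 0.608
   0.09 17 0.599 0.602 0.607
   0.096 38 0.602 0.606 0.61
   0.102 1 0.607 0.607 0.607
```

View pics/s4.png

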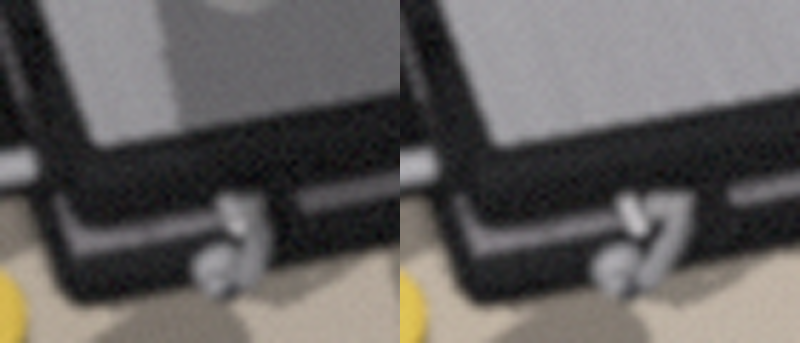

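Left/right crops: the catch has turned only about 0.3 rad (the tab starts about 11 mm behind the pin, and the fingers are thin). I push again, lower and about 20 mm farther.

step_arm(
  steps=[
    [255,0,0,45,0,0,0],
    [255,0,0,90,0,0,0],
    [255,0,0,130,0,0,0],
    [255,0,5,165,0,0,0],
    [255,0,10,190,0,0,0],
    [255,0,20,205,0,0,0],
    [255,0,35,213,0,0,0],
    [255,0,50,213,0,0,0],
  ],
)

```text
clock: 12.5
eef_pos: [0.5831, -0.3619, 0.0432]
tcp_rot: [-2.226, -2.214, 0.0]
wrist_force: [-0.1, -0.6, 0.4]
opening: -0.002
finger_force: 0.0
```

```bash
python3 -c "
from h import *
go(.619,-.362,.050,90)"
```

```text
t 12.5 p [ 0.5831 -0.3619  0.0432] shift [ 0.1 35.9 -6.8] turn [-0.1 -0.1 -0.3] F [-0.1 -0.6  0.4] q [ 0.78  0.68 -0.43  1.62  0.34  0.92  0.22]
```

step_arm(
  steps=[
    [255,0,8,-5,0,0,0],
    [255,0,16,-5,0,0,0],
    [255,0,22,-5,0,0,0],
    [255,0,28,-5,0,0,0],
    [255,0,33,-5,0,0,0],
    [255,0,36,-5,0,0,0],
    [255,0,36,-5,0,0,0],
  ],
)

```text
clock: 13.2
eef_pos: [0.619, -0.3625, 0.0497]
tcp_rot: [2.227, 2.215, 0.0]
wrist_force: [-0.3, -0.3, 0.0]
opening: 0.0
finger_force: 0.0
```

step_arm(
  steps=[
    [255,0,-10,0,0,0,0],
    [255,0,-35,0,0,0,0],
    [255,0,-65,-10,0,0,0],
    [255,0,-85,-50,0,0,0],
    [255,0,-85,-95,0,0,0],
    [255,0,-85,-140,0,0,0],
    [255,0,-85,-185,0,0,0],
    [255,0,-85,-215,0,0,0],
  ],
)

```text
clock: 14.0
eef_pos: [0.5335, -0.3625, 0.2687]
tcp_rot: [2.225, 2.212, 0.001]
wrist_force: [0.7, -0.8, 1.0]
opening: 0.003
finger_force: 0.0
```

```bash
python3 -c "
from h import *
go(.470,-.205,.26,92)
p,d,i=cam('side'); w=cloud(d,i); x,y,z=w[...,0],w[...,1],w[...,2]
m=(x>.5)&(x<.7)&(y<-.35)&(y>-.375)&(z>.02)&(z<.115)
for zz in np.arange(.03,.11,.006):
      q=w[m&(abs(z-zz)<.003)]
      if len(q): print('  ',zz.round(3),len(q),q[:,0].min().round(3),np.median(q[:,0]).round(3),q[:,0].max().round(3))
"
```

```text
t 14.0 p [ 0.5335 -0.3625  0.2687] shift [157.1 -64.5   8. ] turn [ 0.2  0.2 -2.3] F [ 0.7 -0.8  1. ] q [ 0.89  0.42 -0.51  1.51  0.21  1.27  0.35]
   0.066 12 0.614 0.615 0.624
   0.072 32 0.614 0.618 0.626
   0.078 32 0.62 0.624 0.632
   0.084 25 0.623 0.628 0.631
```

Catch is now about 0.6 rad. It needs about 9 mm more to be safely well clear.

step_arm(
  steps=[
    [255,0,0,45,0,0,0],
    [255,0,0,90,0,0,0],
    [255,0,0,135,0,0,0],
    [255,0,5,175,0,0,0],
    [255,0,20,205,0,0,0],
    [255,0,45,219,0,0,0],
    [255,0,70,219,0,0,0],
    [255,0,80,219,0,0,0],
  ],
)

```text
clock: 14.85
eef_pos: [0.6147, -0.3614, 0.0448]
tcp_rot: [-2.226, -2.216, -0.002]
wrist_force: [0.7, 0.4, 0.3]
opening: -0.0
finger_force: 0.0
```

step_arm(
  steps=[
    [255,0,6,0,0,0,0],
    [255,0,12,0,0,0,0],
    [255,0,15,0,0,0,0],
    [255,0,15,0,0,0,0],
  ],
)

```text
clock: 15.25
eef_pos: [0.6285, -0.363, 0.0461]
tcp_rot: [2.227, 2.214, -0.0]
wrist_force: [0.4, -0.0, -0.7]
opening: 0.004
finger_force: 0.0
```

step_arm(
  steps=[
    [255,0,-10,0,0,0,0],
    [255,0,-35,0,0,0,0],
    [255,0,-65,-10,0,0,0],
    [255,0,-95,-50,0,0,0],
    [255,0,-95,-95,0,0,0],
    [255,0,-95,-140,0,0,0],
    [255,0,-95,-185,0,0,0],
    [255,0,-95,-215,0,0,0],
  ],
)

```text
clock: 16.05
eef_pos: [0.5333, -0.3625, 0.2647]
tcp_rot: [2.225, 2.211, 0.0]
wrist_force: [0.3, -1.0, 0.1]
opening: 0.001
finger_force: 0.0
```

```bash
python3 -c "
from h import *
go(.470,-.205,.26,92)
p,d,i=cam('side'); w=cloud(d,i); x,y,z=w[...,0],w[...,1],w[...,2]
m=(x>.5)&(x<.7)&(y<-.35)&(y>-.375)&(z>.02)&(z<.115)
for zz in np.arange(.03,.11,.006):
      q=w[m&(abs(z-zz)<.003)]
      if len(q): print('  ',zz.round(3),len(q),q[:,0].min().round(3),np.median(q[:,0]).round(3),q[:,0].max().round(3))
"
```

```text
t 16.1 p [ 0.5333 -0.3625  0.2647] shift [157.2 -64.3   4. ] turn [ 0.2  0.2 -2.4] F [ 0.3 -1.   0.1] q [ 0.89  0.42 -0.51  1.51  0.21  1.26  0.35]
   0.06 8 0.619 0.62 0.627
   0.066 36 0.619 0.623 0.631
   0.072 36 0.624 0.63 0.639
   0.078 18 0.63 0.634 0.636
```

Catch is at about 0.73 rad, well clear. Next is the handle.

step_arm(
  steps=[
    [160,40,-16,0,0,0,-2.3],
    [160,80,-33,0,0,0,-2.3],
    [160,120,-50,0,0,0,-2.3],
    [160,150,-61,0,0,0,-2.3],
    [160,157,-64,0,0,0,-2.3],
    [160,157,-64,0,0,0,-2.3],
  ],
)

```text
clock: 16.7
eef_pos: [0.4695, -0.2041, 0.2609]
tcp_rot: [2.18, 2.26, -0.002]
wrist_force: [0.3, -0.4, -0.5]
opening: 0.373
finger_force: 0.0
```

```bash
python3 -c "
from h import *
go(.4695,-.205,.055,92);print(sense()['opening'])"
```

```text
t 16.7 p [ 0.4695 -0.2041  0.2609] shift [ -0.5   0.  205.9] turn [-0.   0.1  0.1] F [ 0.3 -0.4 -0.5] q [ 0.85  0.2  -0.6   1.81  0.12  1.17  0.24]
0.37257695894929804
```

step_arm(
  steps=[
    [160,0,0,45,0,0,0],
    [160,0,0,90,0,0,0],
    [160,0,0,125,0,0,0],
    [160,0,0,150,0,0,0],
    [160,0,0,170,0,0,0],
    [160,0,0,188,0,0,0],
    [160,0,0,204,0,0,0],
    [160,0,0,204,0,0,0],
  ],
)

```text
clock: 17.5
eef_pos: [0.4686, -0.206, 0.0541]
tcp_rot: [-2.182, -2.254, 0.003]
wrist_force: [-1.2, 0.3, -0.1]
opening: 0.372
finger_force: 0.0
```

step_arm(
  steps=[
    [255,0,0,0,0,0,0],
    [255,0,0,0,0,0,0],
    [255,0,0,0,0,0,0],
    [255,0,0,0,0,0,0],
  ],
  squeeze=30,
)

```text
clock: 17.9
eef_pos: [0.4709, -0.2051, 0.0573]
tcp_rot: [2.182, 2.258, 0.0]
wrist_force: [-0.2, 0.3, -0.7]
opening: -0.003
finger_force: 0.0
```

```bash
python3 -c "
from h import *
go(.4695,-.205,.055,92);print(sense()['opening'])
p,d,i=cam('side');cv2.imwrite('pics/s5.png',cv2.resize(p[170:310,220:400,::-1],(771,600),interpolation=cv2.INTER_CUBIC))
b=R.from_euler('z',2,degrees=True)
for a in range(0,51,5):
  t=np.arctan2(20,217)+np.radians(a); r=217.9
  print(a, round(r*(np.cos(np.arctan2(20,217))-np.cos(t)),1), round(r*np.sin(t)-20,1))"
```

```text
t 17.9 p [ 0.4709 -0.2051  0.0573] shift [ 0.1 -1.4  2.3] turn [ 0.1  0.1 -0. ] F [-0.2  0.3 -0.7] q [ 0.75  0.44 -0.52  2.03  0.32  0.75  0.06]
-0.0028960013827219275
0 0.0 -0.0
5 2.6 18.8
10 6.8 37.4
15 12.6 55.5
20 19.9 73.0
25 28.8 89.8
30 39.1 105.8
35 50.7 120.8
40 63.6 134.8
45 77.7 147.6
50 92.8 159.1
```

View pics/s5.png

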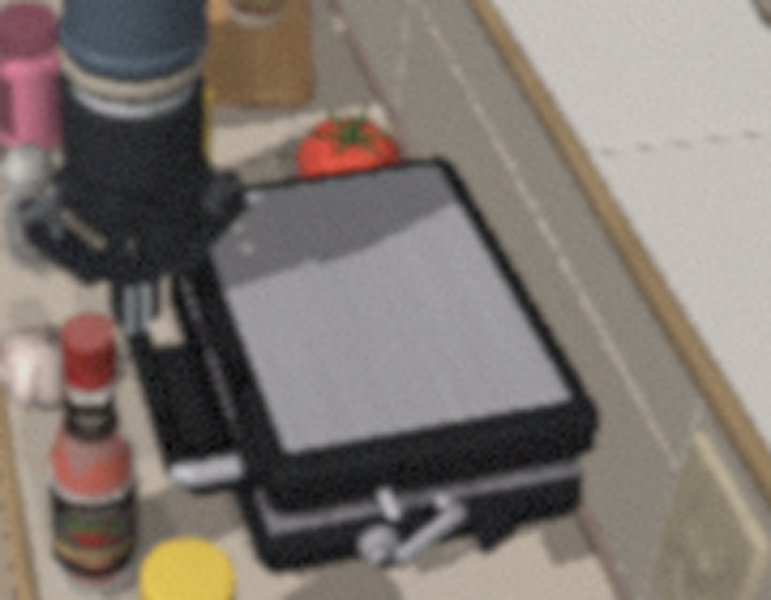

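The fingers, seen at (140,305), shut completely without the bar, so I check where they stand relative to it.

```bash
python3 -c "
from h import *
p,d,i=cam('side'); w=cloud(d,i); x,y,z=w[...,0],w[...,1],w[...,2]
for yy in np.arange(-.30,-.18,.01):
  m=(abs(y-yy)<.005)&(x>.42)&(x<.53)&(z>.02)
  q=w[m]; q=q[np.argsort(q[:,0])]; print(yy.round(3),[(int(a*1000),int(b*1000)) for a,_,b in q[::max(1,len(q)//14)]])
f,Rm,t=geo(i)
for P in ([.47,-.205,.057],[.47,-.216,.057],[.47,-.216,.084]):
  c=Rm@np.array(P)+t; u=c[0]/c[2]*f+i['cx'];v=c[1]/c[2]*f+i['cy']; print(P,(u-220)*771/180,(v-170)*600/140, c[2], d[int(v),int(u)])
"
```

```text
-0.3 [(420, 147), (425, 184), (431, 185), (436, 186), (441, 161), (445, 114), (467, 81), (472, 82), (477, 83), (507, 88), (512, 28), (514, 39), (516, 96), (518, 98), (525, 100)]
-0.29 [(420, 185), (426, 185), (430, 185), (434, 187), (466, 80), (468, 82), (471, 83), (475, 86), (481, 81), (512, 36), (514, 93), (516, 95), (519, 100), (522, 100), (525, 101), (529, 102)]
-0.28 [(466, 81), (469, 83), (473, 82), (476, 85), (489, 26), (494, 24), (499, 25), (504, 29), (509, 28), (511, 27), (512, 73), (513, 74), (515, 97), (518, 99), (522, 103), (525, 100), (528, 101)]
-0.27 [(466, 77), (467, 81), (470, 83), (472, 83), (475, 84), (477, 83), (488, 22), (512, 77), (513, 80), (514, 92), (515, 98), (518, 98), (521, 100), (524, 100), (526, 102), (528, 102)]
-0.26 [(450, 398), (465, 401), (467, 377), (471, 396), (473, 85), (476, 400), (478, 406), (486, 397), (498, 33), (507, 32), (512, 92), (513, 94), (515, 98), (520, 100), (525, 103)]
-0.25 [(421, 431), (441, 435), (447, 401), (452, 419), (456, 449), (461, 427), (465, 387), (469, 413), (474, 414), (479, 383), (484, 389), (490, 402), (495, 33), (503
[... 686 characters left out ...]
 118), (493, 32), (500, 195), (505, 32), (510, 151), (516, 100), (526, 181)]
-0.2 [(421, 188), (429, 204), (434, 157), (441, 143), (450, 471), (462, 78), (472, 139), (489, 427), (494, 32), (500, 31), (504, 160), (509, 75), (512, 43), (518, 180), (525, 103)]
-0.19 [(420, 32), (424, 21), (427, 32), (473, 144), (487, 429), (491, 32), (495, 422), (498, 32), (502, 34), (507, 162), (508, 94), (512, 44), (516, 99), (521, 103), (529, 104)]
[0.47, -0.205, 0.057] 135.03124822361255 360.0212674929163 0.9480826792263904 0.91946834
[0.47, -0.216, 0.057] 138.33996299543242 374.0077970796681 0.9394234421064469 0.9068182
[0.47, -0.216, 0.084] 138.1917027944675 340.92973944180477 0.9233012972279668 0.9215515
```

```bash
python3 -c "
from h import *
i=vision.camera_info('side')
f,Rm,t=geo(i)
for P in ([.5934,-.3622,.0626],[.5934,-.3622,.09],[.5934,-.373,.0626]):
  c=Rm@np.array(P)+t; u=c[0]/c[2]*f+i['cx'];v=c[1]/c[2]*f+i['cy']; print(P,(u-240)*5,(v-200)*5)
p,d,i=cam('side'); w=cloud(d,i)
# finger column depth profile
for v in range(228,262,2):
  print(v,[tuple((w[v,u]*1000).astype(int)) for u in (248,251,253,256)])
"
```

```text
[0.5934, -0.3622, 0.0626] 396.0824028474664 484.3074844690324
[0.5934, -0.3622, 0.09] 402.5319288650755 444.3389593686078
[0.5934, -0.373, 0.0626] 403.8271972443252 504.5985315195358
228 [(np.int64(459), np.int64(-222), np.int64(162)), (np.int64(470), np.int64(-196), np.int64(136)), (np.int64(472), np.int64(-211), np.int64(150)), (np.int64(478), np.int64(-218), np.int64(155))]
230 [(np.int64(459), np.int64(-222), np.int64(155)), (np.int64(470), np.int64(-198), np.int64(131)), (np.int64(472), np.int64(-215), np.int64(147)), (np.int64(479), np.int64(-215), np.int64(146))]
232 [(np.int64(460), np.int64(-215), np.int64(143)), (np.int64(469), np.int64(-201), np.int64(128)), (np.int64(472), np.int64(-215), np.int64(140)), (np.int64(478), np.int64(-216), np.int64(141))]
234 [(np.int64(460), np.int64(-216), np.int64(137)), (np.int64(468), np.int64(-205), np.int64(125)), (np.int64(471), np.int64(-217), np.int64(136)), (np.int64(479), np.int64(-214), np.int64(132))]
236 [(np.int64(459), np.int64(-218), np.int64(133)), (np.int64(467), np.int64(-211), np.int64(124)), (np.int64(472), np.int64(-21
[... 1688 characters left out ...]
, np.int64(-224), np.int64(78)), (np.int64(469), np.int64(-230), np.int64(83)), (np.int64(476), np.int64(-231), np.int64(83))]
256 [(np.int64(468), np.int64(-157), np.int64(0)), (np.int64(464), np.int64(-231), np.int64(79)), (np.int64(468), np.int64(-237), np.int64(84)), (np.int64(475), np.int64(-237), np.int64(83))]
258 [(np.int64(467), np.int64(-165), np.int64(1)), (np.int64(474), np.int64(-168), np.int64(2)), (np.int64(467), np.int64(-240), np.int64(81)), (np.int64(474), np.int64(-243), np.int64(83))]
260 [(np.int64(466), np.int64(-171), np.int64(0)), (np.int64(473), np.int64(-175), np.int64(2)), (np.int64(466), np.int64(-246), np.int64(80)), (np.int64(472), np.int64(-250), np.int64(83))]
```

By depth, the fingertips end at z≈0.09 while the pose reads 0.057. The true tip is therefore about 30 mm higher than the reading, which also explains the weak push on the catch and the jar being held by its cap. I open and go about 30 mm lower.

step_arm(
  steps=[
    [160,0,0,-12,0,0,0],
    [160,0,0,-12,0,0,0],
    [160,0,0,-12,0,0,0],
    [160,0,0,-4,0,0,0],
    [160,0,0,6,0,0,0],
    [160,0,0,14,0,0,0],
    [160,0,0,20,0,0,0],
    [160,0,0,20,0,0,0],
  ],
)

```text
clock: 18.85
eef_pos: [0.4695, -0.2043, 0.0353]
tcp_rot: [-2.18, -2.258, 0.001]
wrist_force: [0.5, 0.0, 0.8]
opening: 0.372
finger_force: 0.0
```

```bash
python3 -c "
from h import *
go(.4695,-.205,.027,92);print(sense()['opening'])
p,d,i=cam('side');cv2.imwrite('pics/s6.png',cv2.resize(p[200:290,220:340,::-1],(800,600),interpolation=cv2.INTER_CUBIC))"
```

```text
t 18.9 p [ 0.4695 -0.2043  0.0353] shift [-0.7 -0.   8.3] turn [-0.1 -0.1  0. ] F [0.5 0.  0.8] q [ 0.73  0.48 -0.51  2.04  0.35  0.71  0.04]
0.3717842812853918
```

View pics/s6.png

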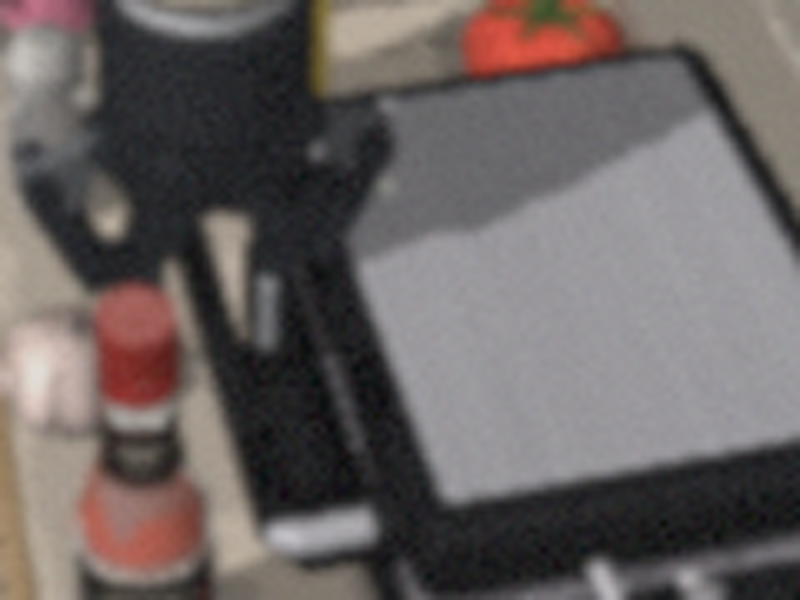

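The fingers now straddle the bar: the rear finger is in the gap at (265,310) and the bar is at (210,290). I go 4 mm lower and grip.

step_arm(
  steps=[
    [160,0,0,4,0,0,0],
    [255,0,0,4,0,0,0],
    [255,0,0,4,0,0,0],
    [255,0,0,4,0,0,0],
    [255,0,0,4,0,0,0],
  ],
  squeeze=30,
)

```text
clock: 19.4
eef_pos: [0.4729, -0.2046, 0.0329]
tcp_rot: [2.179, 2.258, 0.005]
wrist_force: [5.3, -0.1, -5.4]
opening: 0.171
finger_force: 29.5
```

```bash
python3 -c "
from h import *
go(.4695,-.205,.031,92)"
```

```text
t 19.4 p [ 0.4729 -0.2046  0.0329] shift [-0.3 -3.4  1.9] turn [0.3 0.  0.1] F [ 5.3 -0.1 -5.4] q [ 0.73  0.48 -0.5   2.04  0.35  0.7   0.03]
```

Bar gripped (14.5 mm). I raise it along the arc.

step_arm(
  steps=[
    [255,1,1,-9,0,0,0],
    [255,1,2.6,-18.8,0,0,0],
    [255,1,4.5,-28,0,0,0],
    [255,1,6.8,-37.4,0,0,0],
    [255,1,9.5,-46.5,0,0,0],
    [255,1,12.6,-55.5,0,0,0],
    [255,1,16,-64.5,0,0,0],
    [255,1,20,-73,0,0,0],
  ],
)

```text
clock: 20.2
eef_pos: [0.4911, -0.2037, 0.1051]
tcp_rot: [2.181, 2.259, 0.001]
wrist_force: [4.2, -2.9, -11.3]
opening: 0.172
finger_force: 29.4
```

Good. Now from 20° towards 45°.

step_arm(
  steps=[
    [255,0,4.5,-8.5,0,0,0],
    [255,0,9,-17,0,0,0],
    [255,0,14,-25,0,0,0],
    [255,0,19,-33,0,0,0],
    [255,0,25,-40.5,0,0,0],
    [255,0,31,-48,0,0,0],
    [255,0,37,-55,0,0,0],
    [255,0,43.5,-62,0,0,0],
  ],
)

```text
clock: 21.0
eef_pos: [0.5314, -0.2018, 0.1678]
tcp_rot: [-2.18, -2.256, 0.007]
wrist_force: [-5.7, -2.3, -5.2]
opening: 0.174
finger_force: 29.3
```

step_arm(
  steps=[
    [255,0,7,-6.5,0,0,0],
    [255,0,14,-12.8,0,0,0],
    [255,0,14,-12.8,0,0,0],
    [255,0,14,-12.8,0,0,0],
  ],
)

```text
clock: 21.4
eef_pos: [0.5458, -0.2011, 0.1822]
tcp_rot: [-2.181, -2.257, 0.007]
wrist_force: [-8.8, -1.3, 4.7]
opening: 0.172
finger_force: 29.8
```

```bash
cat >> h.py <<'E'
def lid():
    for n in("side","top"):
        p,d,i=cam(n); w=cloud(d,i); x,y,z=w[...,0],w[...,1],w[...,2]
        h=cv2.cvtColor(p,cv2.COLOR_RGB2HSV)
        m=(x>.53)&(x<.72)&(y>-.31)&(y<-.13)&(z>.11)&(z<.32)&(h[...,2]>90)&(h[...,1]<60)
        q=w[m]
        for k in range(4):
            if len(q)<50: break
            c=q.mean(0); _,_,V=np.linalg.svd(q-c,full_matrices=False); nn=V[2]*np.sign(V[2][2]); q=q[abs((q-c)@nn)<(.02,.01,.006,.005)[k]]
        if len(q)>50: print(n,len(q),"normal",nn.round(3),"angle",np.degrees(np.arctan2(-nn[0],nn[2])).round(1),"c",c.round(3))
        else: print(n,len(q))
    return p
E
python3 -c "
from h import *
go(.5,-.2,.25,92); lid()"
```

```text
t 21.4 p [ 0.5458 -0.2011  0.1822] shift [  2.6 -46.  -67.5] turn [-0.3  0.1 -0. ] F [-8.8 -1.3  4.7] q [ 0.72  0.4  -0.57  1.76  0.24  1.07  0.1 ]
side 508 normal [ 0.525 -0.022  0.851] angle -31.7 c [ 0.637 -0.235  0.174]
top 56 normal [0.44  0.017 0.898] angle -26.1 c [ 0.654 -0.194  0.172]
```

step_arm(
  steps=[
    [150,0,0,0,0,0,0],
    [150,0,0,0,0,0,0],
    [150,0,0,-10,0,0,0],
    [150,0,0,-25,0,0,0],
    [150,0,0,-50,0,0,0],
    [150,0,0,-80,0,0,0],
    [150,0,0,-110,0,0,0],
    [150,0,0,-130,0,0,0],
  ],
)

```text
clock: 22.3
eef_pos: [0.5493, -0.2006, 0.3148]
tcp_rot: [2.179, 2.257, 0.004]
wrist_force: [-0.6, -1.1, 0.4]
opening: 0.416
finger_force: 0.0
```

```bash
python3 -c "
from h import *
go(.35,-.1,.4,92)
p=lid()
p,d,i=cam('side'); w=cloud(d,i); x,y,z=w[...,0],w[...,1],w[...,2]
for yy in (-.28,-.25,-.16):
  m=(abs(y-yy)<.012)&(x>.5)&(x<.73)&(z>.11)&(z<.25); q=w[m]; 
  b=q[(q[:,0]<.575)&(q[:,2]>.2)]; print(yy,len(q),'bar',len(b),b.mean(0).round(3) if len(b) else '')
  k=q[(q[:,0]>.6)]; a=np.polyfit(k[:,0],k[:,2],1); print('   lid slope',np.degrees(np.arctan(-a[0])),len(k))
cv2.imwrite('pics/s7.png',cv2.resize(p[...,::-1],(800,600),interpolation=cv2.INTER_CUBIC))
"
```

```text
t 22.3 p [ 0.5493 -0.2006  0.3148] shift [ 107.4 -195.2  -86.4] turn [0.3 0.1 0. ] F [-0.6 -1.1  0.4] q [ 0.74  0.3  -0.59  1.58  0.17  1.32  0.16]
side 485 normal [ 0.511 -0.008  0.859] angle -30.7 c [ 0.64  -0.23   0.173]
top 49
-0.28 534 bar 61 [ 0.545 -0.281  0.226]
   lid slope 13.214954317952719 369
-0.25 527 bar 57 [ 0.544 -0.25   0.227]
   lid slope 12.512769760594201 346
-0.16 429 bar 46 [ 0.54  -0.16   0.226]
   lid slope 8.704057120493939 275
```

View pics/s7.png

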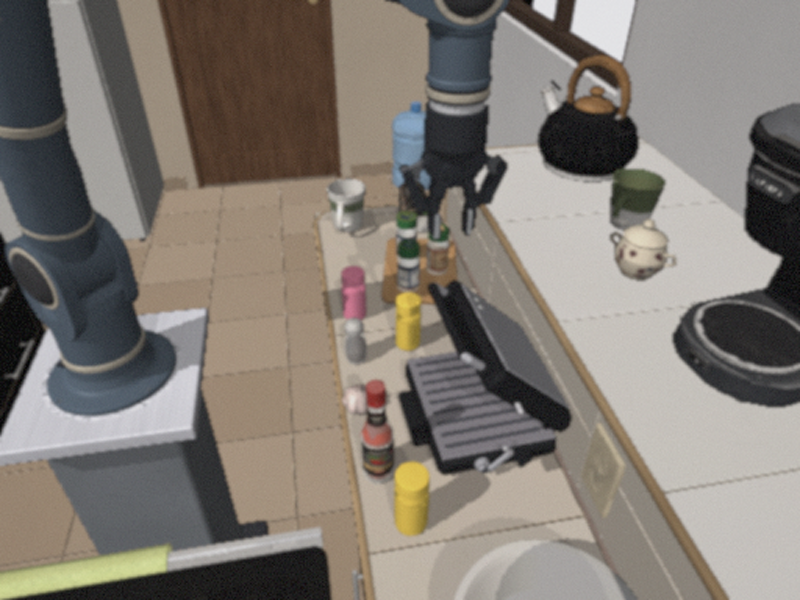

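Lid is up at about 45°, and the third jar stands on the board (438,250) with the other two. I measure the lid angle more carefully.

```bash
python3 -c "
from h import *
z0=np.load('side0.npz')
p,d,i=cam('side'); w=cloud(d,i)
def bar(w,x0,x1,z0,z1):
  x,y,z=w[...,0],w[...,1],w[...,2]; m=(x>x0)&(x<x1)&(z>z0)&(z<z1)&(y>-.29)&(y<-.235); q=w[m]; return np.percentile(q,[3,97],axis=0)[:,[0,2]].round(4).tolist(), q.mean(0).round(4),len(q)
print(bar(cloud(z0['d'],i),.45,.49,.07,.1)); print(bar(w,.52,.575,.212,.25))
x,y,z=w[...,0],w[...,1],w[...,2]
q=w[(x>.56)&(x<.70)&(z>.1)&(z<.23)&(y>-.31)&(y<-.12)]
rng=np.random.default_rng(0);best=[]
for k in range(2000):
  a,b,c=q[rng.choice(len(q),3,False)]; n=np.cross(b-a,c-a); L=np.linalg.norm(n)
  if L<1e-5: continue
  n/=L; s=np.abs((q-a)@n)<.003
  if s.sum()>np.sum(best) : best=s
q2=q[best]; c=q2.mean(0); n=np.linalg.svd(q2-c,full_matrices=False)[2][2]; n*=np.sign(n[2]); print(len(q),len(q2),c,n,np.degrees(np.arctan2(n[0],n[2])))
h=np.array([.688,0,.056])
print('offset',((c-h)*n)[[0,2]].sum())
"
```

```text
([[0.4654, 0.0775], [0.4797, 0.0868]], array([ 0.472 , -0.2627,  0.0832]), 122)
([[0.5386, 0.2204], [0.5533, 0.2299]], array([ 0.5447, -0.2637,  0.2264]), 135)
2043 1345 [ 0.63905698 -0.22246887  0.16648133] [0.67762654 0.03190353 0.73471385] 42.68534379482974
offset 0.04800707505894432
```

Lid is at about 43°. I regrip and nudge it about 2° more.

step_arm(
  steps=[
    [150,0,0,40,0,0,0],
    [150,0,0,75,0,0,0],
    [150,0,0,100,0,0,0],
    [150,0,0,118,0,0,0],
    [150,0,0,130,0,0,0],
    [255,0,0,130,0,0,0],
    [255,0,0,130,0,0,0],
    [255,0,0,130,0,0,0],
  ],
)

```text
clock: 23.3
eef_pos: [0.5464, -0.2008, 0.1797]
tcp_rot: [-2.18, -2.258, 0.003]
wrist_force: [-1.9, -0.7, -6.3]
opening: 0.172
finger_force: 29.7
```

step_arm(
  steps=[
    [255,0,0,0,0,0,0],
    [255,0,3,-3,0,0,0],
    [255,0,6,-5.5,0,0,0],
    [255,0,7,-6.5,0,0,0],
    [255,0,7,-6.5,0,0,0],
  ],
)

```text
clock: 23.8
eef_pos: [0.5553, -0.2004, 0.1872]
tcp_rot: [2.182, 2.26, 0.001]
wrist_force: [-2.1, 1.5, -7.4]
opening: 0.173
finger_force: 29.5
```

step_arm(
  steps=[
    [150,0,0,0,0,0,0],
    [150,0,0,0,0,0,0],
    [150,0,0,-10,0,0,0],
    [150,0,0,-25,0,0,0],
    [150,0,0,-50,0,0,0],
    [150,0,0,-80,0,0,0],
    [150,0,0,-110,0,0,0],
    [150,0,0,-130,0,0,0],
  ],
)

```text
clock: 24.6
eef_pos: [0.5562, -0.2007, 0.3216]
tcp_rot: [2.178, 2.256, 0.004]
wrist_force: [0.7, -1.1, -0.4]
opening: 0.413
finger_force: 0.0
```

```bash
python3 -c "
from h import *
p,d,i=cam('side'); w=cloud(d,i)
x,y,z=w[...,0],w[...,1],w[...,2]
m=(x>.52)&(x<.585)&(z>.215)&(z<.25)&(y>-.29)&(y<-.235);b=w[m].mean(0);print(b)
c=np.hypot(b[0]-.472,b[2]-.0832)*1000;print('bar angle',np.degrees(2*np.arcsin(c/2/218)))
q=w[(x>.56)&(x<.70)&(z>.1)&(z<.23)&(y>-.31)&(y<-.12)]
rng=np.random.default_rng(0);best=[]
for k in range(2000):
  a,b,c=q[rng.choice(len(q),3,False)]; n=np.cross(b-a,c-a); L=np.linalg.norm(n)
  if L<1e-5: continue
  n/=L; s=np.abs((q-a)@n)<.003
  if s.sum()>np.sum(best) : best=s
q2=q[best]; c=q2.mean(0); n=np.linalg.svd(q2-c,full_matrices=False)[2][2]; n*=np.sign(n[2]); print(len(q2),np.degrees(np.arctan2(n[0],n[2])))
g=p[...,1].astype(int)>p[...,0]+12
q=w[g&(x>.5)&(x<.72)&(y>.1)&(y<.29)&(z>.1)&(z<.13)]
Q=cv2.kmeans(q[:,:2].astype(np.float32),3,None,(3,50,1e-4),5,cv2.KMEANS_PP_CENTERS)[2];print(Q,q[:,2].max())
"
```

```text
[ 0.55384669 -0.2633656   0.234111  ]
bar angle 46.37666287963086
1079 45.787753810793724
[[0.6290085  0.17243744]
 [0.5578447  0.12459342]
 [0.57383835 0.23361373]] 0.12364837798630837
```

Lid is at about 45–46°, all three jars stand on the board, the catch is clear and the arm touches nothing.

```bash
python3 -c "
from h import *
print(order.hand_in())"
```

```text
the job is handed in; nothing more can be done
None
```

The job is handed in: the spice jar stands on the board with the other two, the catch is swung well clear (about 0.7 rad), and the lid stays by itself at about 46° by camera (45° asked), after about 25 s of the 70 s.

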